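# Set out the microscopy station

### The job

Set out the station for the next sample on the black mat, with the things from the steel tray: lay the slide box flat midway between the tube rack and the steel beaker, in line with them and lengthwise along that line, and put the culture dish on top of it, centred. Stand the sample pot straight in front of the tube rack (on the robot's side of it) and the amber dropper bottle straight in front of the steel beaker, each upright on the mat with a clear gap of about 35 mm behind it. Leave the basket, the jar and the tissue carton at the back of the bench where they are.

Things in the scene. Friction and masses are not known exactly. Their poses are not given: they have to be found in the camera images.
- mat: Thin black rubber mat, fixed, 230 (x) by 320 (y) by 3 mm thick. Origin: centre of its underside. x points away from the robot ('in front' is along -x), y along its long sides; turned up to 0.3 rad. The rack and the beaker stand on it at x = 45 mm, y = +115 and -115 mm in its frame; which is at which end varies.
- rack: White tube rack, a block 60 (x) by 70 (y) by 36 mm high with little round-capped tubes standing up to 46 mm, fixed on the mat. Origin: centre of its underside, on the mat's top; its axes are parallel to the mat's.
- beaker: Open round steel beaker, 68 mm diameter at the rim, narrower at the foot, 50 mm high, empty, fixed on the mat. Origin: centre of its underside, on the mat's top; its axes are parallel to the mat's.
- slide_box: Closed grey slide box, loose, lying flat, 54 (x) by 84 (y) by 30 mm high, flat top, thin black seam round it, about 160 g. Origin: centre of its underside; z up; y along its length. Starts in the tray: low steel, 240 by 280 mm, floor 3 mm above the bench, rim 10 mm high, beside the mat. The four loose things start in it in any order, centres at least 110 mm apart.
- dish: Small flat round lidded culture dish, clear with a white filling, loose, 48 mm diameter, 15 mm high, about 30 g. Origin: centre of its underside; z up. Starts flat in the tray.
- pot: White sample pot with a wide white screw cap, loose, upright: body 42 mm diameter, cap 44 mm diameter from 46 mm up to the top at 60 mm, about 60 g. Origin: centre of its underside; z up. Starts in the tray.
- bottle: Slim amber dropper bottle with a narrow black cap, loose, upright: body 33 mm diameter up to 50 mm, cap 19 mm diameter from 56 mm to the top at 74 mm, about 60 g. Origin: centre of its underside; z up. Starts in the tray, whose floor is 3 mm above the bench.
- basket: Bystander: white slatted plastic basket, 90 by 130 by 60 mm, loose, at the back of the bench. Origin: centre of its underside. Leave alone.
- reagent: Bystander: large amber jar with a white lid, 64 mm diameter, 110 mm high, loose, at the back of the bench near the middle. Origin: centre of its underside. Leave alone.
- tissues: Bystander: small pale blue tissue carton, 80 by 120 by 60 mm, loose, at the back of the bench, a paper tissue sticking up 40 mm. Origin: centre of its underside. Leave alone.
Mind the look-alikes: they are no part of the job. There is more than one size of the slide_box; the one meant has the size given above. There is more than one size of the dish; the one meant has the size given above.

How it is judged:
By the outcome, as a careful person would: the job done as asked, in the order asked, and still so for the second after the job is handed in, with the robot touching nothing.
It also fails if it takes over 112 s, if anything falls off the work surface, if the arm or the gripper's body presses on something with over 40 N, if the wrist force passes 120 N, or if a joint passes its speed limit or range.

### The arm

A 7-joint arm with a two-finger parallel gripper is mounted at the origin on the work surface. World frame = base frame: x ahead of the robot, y to its left, z up, the work surface at z = 0. Lengths are in m, angles in rad, forces in N, time in s.
With the tool pointing down it reaches from about 0.35 to 0.9 m from the base axis. Payload 8.1 kg.
Tool frame: the origin (TCP) lies at the very end of the fingers, on their centre line; the grasp point (between the pads) lies arm.grip_point_offset behind it (arm.grip_point_offset is the distance from the TCP to the grasp point, in m); z points along the fingers, y is the line along which they close (so a half turn about z gives the same grasp; the last joint's range is limited). The gripper opens to 92 mm and grips with 3 to 60 N. Pads are 19 mm wide; open, the fingers measure 130 mm over their backs; the gripper's body (75 mm by 190 mm) begins 47 mm behind the grasp point.
Start: joints at [1.143, 0.434, 0.025, 1.573, -0.012, 1.134, -0.075], TCP at [0.199, -0.592, 0.202] pointing down, gripper open.
Joint ranges: [-2.62, 2.62], [-0.44, 2.09], [-1.27, 1.32], [0.08, 2.57], [-1.32, 4.46], [0.12, 2], [-2.74, 2.74]. Speed limits (rad/s): [2.22, 2.22, 3.01, 3.01, 3.14, 3.14, 3.14].

### API

Orientations are given as a rotation vector (axis times angle).
In Python, from cell import arm gives the robot as it stands. The module is installed in compiled form; this text tells all that it offers.
- The arm moves only by the shell command python3 -m creep 'ROWS' [OPENING] [FORCE]. ROWS is JSON, a list of rows, each a list of 6 numbers: the shift along the tool's x, y, z scaled (see below), then the turn, a rotation vector about the tool's x, y, z scaled (see below). A call has 1 to 20 rows; each row shifts and turns the commanded pose from where the row before left it, along the tool's axes as they then stand; what a row does not reach is not made up. The controller multiplies each number of a shift by 0.4 m and each number of a turn by 120 degrees. A row lasts 1/12 s, in which the tool goes at most 41.7 mm and 7.16 degrees, less where a joint would pass 70% of its speed; a pose out of reach is approached as far as the arm can. A call with a number of a shift or a turn outside -1 to 1 is refused whole. A call with a gripper value outside its range is refused whole. OPENING is the closure, from -1 (fully open) to 1 (shut), set as the call begins (- or left out, the last holds). The fingers move at their own pace and stop on an object; FORCE is the grip in N (left out, the last holds). Time passes only in rows, so rows that do not move let the fingers close. It gives the time, the measured TCP pose, the force, the opening and the grip force at its end, in the units of the state.
- arm.observe(): the state, without advancing time (a new reading comes with each control period).
- arm.get_image(name): name is "scene" or "top" or "wrist"; returns a dict with "frame" (400x640x3 uint8, red, green, blue), "intrinsics" (3x3 intrinsics, pixels), "rvec" (rotation vector, rad) and "tvec" (3), from world to camera coordinates, as OpenCV has them; the wrist camera has in their place "mount" (4x4, takes a point from camera to tool coordinates, whose origin is the TCP and whose axes are the flange's). Camera axes: x right, y down, z forward; pixel columns grow to the right and rows downward; lengths in m; the calibration is good to about 2 mm. A picture is of the moment at which its call begins: read the wrist's pose just before it. There is no depth.
- arm.sign_off(): hands the job in; it is judged then, once.
The state is a dict: "clock": time; "joints": joint angles; "dq": joint speeds; "joint_efforts": joint torques, N m; "position": TCP position; "ee_rot": TCP orientation; "force": force on the tool from outside, world axes, zero at the start; "ft_torque": the same for the moment, N m; "width": opening from 0.0 (shut) to 1.0 (fully open); "gripper_force": force on a finger pad.
Only numpy, scipy, OpenCV 4.12 (cv2) and the standard library are available. Lean on these libraries where they do the work, as an engineer would, in place of code of your own. Each camera call takes 0.05 s, during which the arm holds its last target. There are 200 camera calls.

## Working session

There is one attempt and no reset: what is moved stays moved. The work goes in short steps, Python scripts to look and compute and a shell command to move; the robot and the scene stay as the last step left them, time stands still between calls to the robot, and variables do not carry over. Pictures are saved under pics/ and viewed, at most 14 in all, crops included, and the job is handed in when it is done.

```bash
mkdir -p pics; ls; python3 - <<'E'
from cell import arm
import cv2
s=arm.observe();print({k:s[k] for k in('clock','position','ee_rot','width')},arm.grip_point_offset)
for n in('top','scene'):
    d=arm.get_image(n);cv2.imwrite(f'pics/{n}0.png',d['frame'][:,:,::-1]);print(n,d['intrinsics'],d['rvec'],d['tvec'])
d=arm.get_image('wrist');print(d['mount'],d['intrinsics'])
E
```

```text
pics
{'clock': 0.0, 'position': array([ 0.19919814, -0.59183129,  0.200941  ]), 'ee_rot': array([-3.09875608e+00, -5.07557691e-01,  6.08976672e-04]), 'width': 1.0039699711227035} 0.0188
top [[383.21414664   0.         318.60076637]
 [  0.         383.21414664 195.51625941]
 [  0.           0.           1.        ]] [ 2.14460726 -2.17914593  0.09560122] [-0.02911881  0.57848893  0.82708239]
scene [[369.52354624   0.         314.82093489]
 [  0.         369.52354624 197.02135233]
 [  0.           0.           1.        ]] [ 1.18612817  2.21190476 -1.09421358] [ 0.36080106 -0.24602008  1.34144018]
[[ 1.25445058e-03 -9.60651635e-01 -2.77753240e-01  7.53235769e-02]
 [ 9.99999213e-01  1.20324823e-03  3.54801294e-04  6.18143657e-04]
 [-6.63434769e-06 -2.77753467e-01  9.60652389e-01 -1.84069279e-01]
 [ 0.00000000e+00  0.00000000e+00  0.00000000e+00  1.00000000e+00]] [[301.52611411   0.         318.26551037]
 [  0.         301.52611411 204.05767484]
 [  0.           0.           1.        ]]
```

View pics/top0.png

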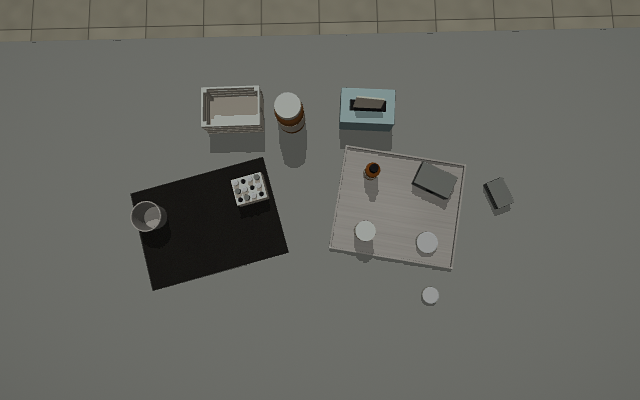

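View pics/scene0.png

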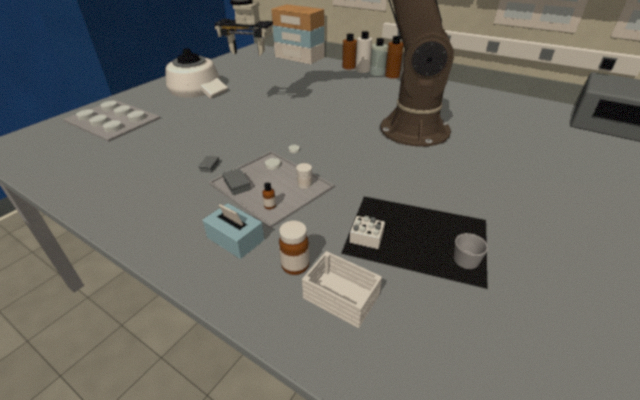

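Top view: the tray holds the bottle (372,170), slide box (434,180), pot (365,231) and a dish (427,242). Outside it lie a small box (499,193) and a small dish (430,295). On the mat, the rack is at (250,190) and the beaker at (149,216).
Candidates are boxes (434,180) and (499,193), and dishes (427,242) and (430,295). The tray ones look larger and are in the tray, as described; I'll confirm by size and with an enlarged crop.

```bash
cat > h.py <<'E'
import numpy as np, cv2
from cell import arm
from scipy.spatial.transform import Rotation as R
def fixed(n):
    d=arm.get_image(n); Rm=cv2.Rodrigues(np.array(d['rvec'],float))[0]
    return d['frame'],np.array(d['intrinsics']),Rm.T,-Rm.T@np.array(d['tvec'])   # cam->world R, centre
def wrist():
    s=arm.observe(); d=arm.get_image('wrist'); Rt=R.from_rotvec(s['ee_rot']).as_matrix(); M=np.array(d['mount'])
    return d['frame'],np.array(d['intrinsics']),Rt@M[:3,:3],Rt@M[:3,3]+s['position']
def rays(c,uv):
    uv=np.atleast_2d(np.asarray(uv,float)); p=np.c_[uv,np.ones(len(uv))]@np.linalg.inv(c[1]).T@c[2].T
    return p/np.linalg.norm(p,axis=1)[:,None]
def onplane(c,uv,z):
    r=rays(c,uv); return c[3]+r*((z-c[3][2])/r[:,2])[:,None]
def tri(c1,a,c2,b):
    r1,r2=rays(c1,a)[0],rays(c2,b)[0]
    t=np.linalg.lstsq(np.c_[r1,-r2],c2[3]-c1[3],rcond=None)[0]
    p,q=c1[3]+t[0]*r1,c2[3]+t[1]*r2; return (p+q)/2,np.linalg.norm(p-q)
def big(mask,roi):
    x0,y0,x1,y1=roi; m=np.zeros_like(mask); m[y0:y1,x0:x1]=mask[y0:y1,x0:x1]
    return max(cv2.findContours(m,cv2.RETR_EXTERNAL,cv2.CHAIN_APPROX_NONE)[0],key=cv2.contourArea)[:,0]
E
python3 - <<'E'
from h import *
c=fixed('top');f=c[0];g=cv2.cvtColor(f,cv2.COLOR_RGB2GRAY)
mat=big(((g<32)*255).astype('uint8'),(120,150,300,300))
q=cv2.approxPolyDP(cv2.convexHull(mat.astype(np.int32)),6,True)[:,0];print('mat',q.tolist());w=onplane(c,q,.003)[:,:2];print(w.round(4).tolist(),np.linalg.norm(w-np.roll(w,-1,0),axis=1).round(3))
for n,roi,lo,z in(('dish',(412,228,442,260),185,.018),('dish2',(418,284,442,308),150,.012),('pot',(350,218,378,244),185,.063)):
    k=big(((g>lo)*255).astype('uint8'),roi);e=cv2.fitEllipse(k.astype(np.float32));r=cv2.minEnclosingCircle(k.astype(np.float32))
    w=onplane(c,k,z);print(n,np.round(e[0],1),'diam mm',(np.ptp(w,0)*1000).round(1)[:2],onplane(c,[e[0]],z)[0].round(4))
cv2.imwrite('pics/crop.png',cv2.resize(f[145:310,325:520,::-1],None,fx=3.5,fy=3.5,interpolation=cv2.INTER_CUBIC))
E
```

```text
mat [[262, 157], [287, 252], [153, 289], [131, 194]]
[[0.6732, 0.0927], [0.4528, 0.0358], [0.3743, 0.3399], [0.5915, 0.3977]] [0.228 0.314 0.225 0.316]Traceback (most recent call last):
  File "<stdin>", line 6, in <module>
  File "h.py", line 21, in big
    return max(cv2.findContours(m,cv2.RETR_EXTERNAL,cv2.CHAIN_APPROX_NONE)[0],key=cv2.contourArea)[:,0]
           ~~~^^^^^^^^^^^^^^^^^^^^^^^^^^^^^^^^^^^^^^^^^^^^^^^^^^^^^^^^^^^^^^^^^^^^^^^^^^^^^^^^^^^^
ValueError: max() iterable argument is empty
```

```bash
python3 - <<'E'
from h import *
c=fixed('top');f=c[0];g=cv2.cvtColor(f,cv2.COLOR_RGB2GRAY)
cv2.imwrite('pics/crop.png',cv2.resize(f[145:310,325:520,::-1],None,fx=3.5,fy=3.5,interpolation=cv2.INTER_CUBIC))
for n,roi,z in(('dish',(412,228,442,260),.018),('dish2',(418,284,442,308),.012),('pot',(350,218,378,244),.063)):
    x0,y0,x1,y1=roi;t=cv2.threshold(g[y0:y1,x0:x1],0,255,cv2.THRESH_OTSU)[0]
    t=(np.median(g[y0:y1,x0])+g[(y0+y1)//2-3:(y0+y1)//2+3,(x0+x1)//2-3:(x0+x1)//2+3].mean())/2
    k=big(((g>t)*255).astype('uint8'),roi);e=cv2.fitEllipse(k.astype(np.float32))
    w=onplane(c,k,z);print(n,t,np.round(e[0],1),'diam mm',(np.ptp(w,0)*1000).round(1)[:2],onplane(c,[e[0]],z)[0].round(4))
for n,roi in(('box',(405,155,465,205)),('box2',(480,172,518,215))):
    x0,y0,x1,y1=roi; hsv=cv2.cvtColor(f,cv2.COLOR_RGB2HSV); print(n,f[y0+25,x0+28],f[y0+5,x0+3])
for p in((434,178),(497,193),(470,193),(445,220),(390,200)):print(p,f[p[1],p[0]])
E
```

```text
dish 139.38888888888889 [427.  241.8] diam mm [44.4 44.9] [ 0.4714 -0.2781  0.018 ]
dish2 128.95833333333331 [430.3 294.5] diam mm [32.7 33.6] [ 0.3555 -0.2819  0.012 ]
pot 144.76388888888889 [365.2 230.4] diam mm [40.4 40.6] [ 0.4984 -0.1367  0.063 ]
box [92 94 90] [132 130 125]
box2 [89 91 87] [109 111 106]
(434, 178) [91 94 89]
(497, 193) [91 93 88]
(470, 193) [110 111 106]
(445, 220) [128 125 119]
(390, 200) [134 132 127]
```

View pics/crop.png

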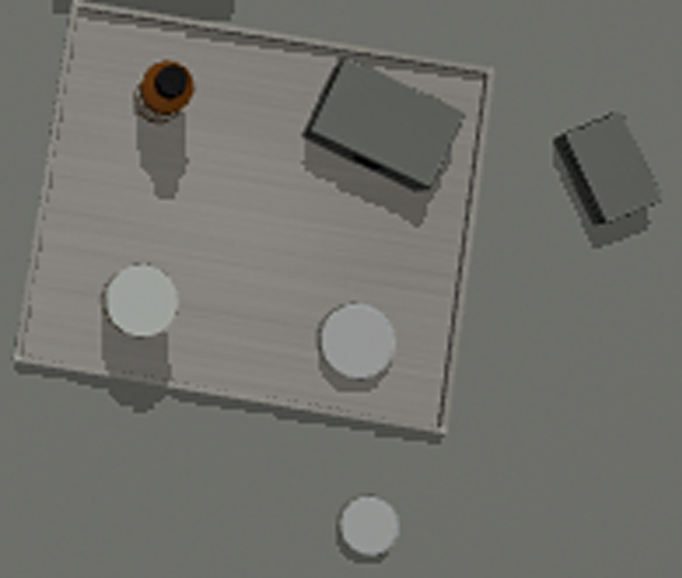

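Confirmed: the tray items at (434,180) and (427,242) are the big ones (dish about 47 mm, the other about 33 mm). The small box and small dish lie outside the tray. Moving over the tray for two wrist views.

```bash
cat >> h.py <<'E'
def togo(x,y,z,yaw):
    """shift/turn from the present pose to TCP x,y,z with tool down, tool x at yaw; in creep units"""
    s=arm.observe(); Rt=R.from_rotvec(s['ee_rot']); T=R.from_euler('z',yaw)*R.from_euler('x',np.pi)
    d=Rt.inv().apply(np.array([x,y,z])-s['position']); t=(Rt.inv()*T).as_rotvec()
    u,v=d/.4,np.degrees(t)/120
    print('shift',u.round(4),'turn',v.round(4),'rows>=',round(max(np.linalg.norm(u)/.104,np.linalg.norm(v)/.0597),1),'clock',round(s['clock'],2),'w',round(float(s['width']),3))
E
python3 -m creep '[[0.077,-0.044,-0.009,0,0,0],[0.077,-0.044,-0.009,0,0,0],[0.077,-0.044,-0.009,0,0,0],[0.077,-0.044,-0.009,0,0,0],[0.077,-0.044,-0.009,0,0,0],[0.077,-0.044,-0.009,0,0,0],[0.077,-0.044,-0.009,0,0,0],[0.077,-0.044,-0.009,0,0,0],[0.077,-0.044,-0.009,0,0,0],[0.077,-0.044,-0.009,0,0,0],[0.077,-0.044,-0.009,0,0,0],[0,0,0,0,0,0],[0,0,0,0,0,0],[0,0,0,0,0,0],[0,0,0,0,0,0]]'
cat >> h.py <<'E'
import pickle
def snap(n):
    c=wrist(); pickle.dump(c,open(n+'.pkl','wb')); cv2.imwrite(f'pics/{n}.png',c[0][:,:,::-1]); return c
E
python3 -c "
from h import *
snap('w1')"
python3 -m creep '[[0.077,-0.044,-0.009,0,0,0],[0.077,-0.044,-0.009,0,0,0],[0.077,-0.044,-0.009,0,0,0],[0,0,0,0,0,0],[0,0,0,0,0,0],[0,0,0,0,0,0]]'
python3 -c "
from h import *
snap('w2')"
```

```text
clock: 1.5
position: [0.4577, -0.302, 0.2411]
ee_rot: [3.1, 0.505, -0.001]
force: [0.1, -0.7, 0.3]
width: 1.003
gripper_force: 0.0
clock: 2.05
position: [0.5286, -0.2227, 0.2518]
ee_rot: [3.1, 0.505, -0.002]
force: [-0.1, 0.5, -0.1]
width: 1.002
gripper_force: 0.0
```

View pics/w1.png

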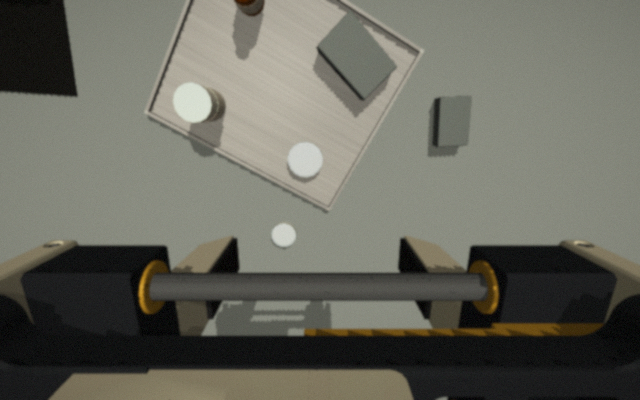

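View pics/w2.png

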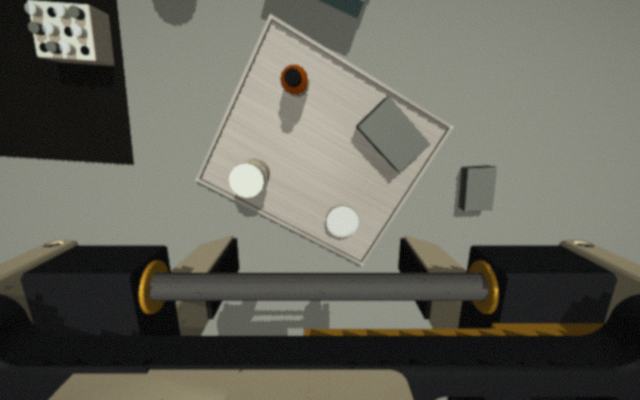

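w1 shows the bottle (250,5), pot cap (193,102), dish (305,160) and box (357,55). w2 shows the bottle cap (294,78), pot cap (246,181), dish (342,222), box (393,133) and the rack at upper left.

```bash
cat >> h.py <<'E'
def blob(c,seed,roi,tol=16):
    """contour of the region about the seed of like colour"""
    f=c[0].astype(int); x,y=seed; ref=np.median(f[y-2:y+3,x-2:x+3].reshape(-1,3),0)
    m=((np.abs(f-ref).max(2)<tol)*255).astype('uint8')
    return big(m,roi)
def cen(k): return np.array(cv2.fitEllipse(k.astype(np.float32))[0])
E
python3 - <<'E'
from h import *
a=pickle.load(open('w1.pkl','rb'));b=pickle.load(open('w2.pkl','rb'))
for n,s1,r1,s2,r2,tol in(('pot',(193,102),(168,78,218,128),(246,181),(222,156,270,205),40),('dish',(305,160),(283,136,327,184),(342,222),(322,200,364,242),30)):
    k1,k2=blob(a,s1,r1,tol),blob(b,s2,r2,tol);p,e=tri(a,cen(k1),b,cen(k2))
    print(n,cen(k1).round(1),cen(k2).round(1),p.round(4),'gap',e.round(4),'diam',np.ptp(onplane(b,k2,p[2]),0).round(4))
def corners(c,s,r):
    k=blob(c,s,r,14).astype(np.int32); print('area',cv2.contourArea(k),cv2.minAreaRect(k))
    return cv2.approxPolyDP(cv2.convexHull(k),5,True)[:,0]
q1,q2=corners(a,(357,55),(310,5,402,105)),corners(b,(393,130),(350,90,435,178))
print(q1.tolist(),q2.tolist())
pts=[]
for u in q1:
    best=min(((tri(a,u,b,v),v) for v in q2),key=lambda t:t[0][1]+abs(t[0][0][2]-.033));print(u,best[1],best[0][0].round(4),best[0][1].round(4))
w=onplane(b,q2,.033);print(w.round(4).tolist(),np.linalg.norm(w-np.roll(w,-1,0),axis=1).round(4),w.mean(0).round(4))
x=cv2.minAreaRect((onplane(b,blob(b,(393,130),(350,90,435,178),14),.033)[:,:2]*1e4).astype(np.float32));print(x)
# bottle cap: dark blob
t=fixed('top')
k2=blob(b,(293,78),(278,62,312,98),25);kt=blob(t,(374,168),(362,158,384,182),25);print('cap',cen(k2),cen(kt),tri(t,cen(kt),b,cen(k2)),np.ptp(onplane(b,k2,.077),0))
for n,s,r,kb in(('pot',(365,230),(350,216,380,246),(246,181)),('dish',(427,242),(412,228,442,260),(342,222))):
    k=blob(t,s,r,30);print(n,'top',cen(k),tri(t,cen(k),b,kb))
E
```

```text
pot [191.2 101.8] [245.3 179.9] [ 0.499  -0.137   0.0645] gap 0.0001 diam [0.0427 0.0427 0.    ]
dish [304.8 158.6] [342.3 221.1] [ 0.4729 -0.2789  0.0217] gap 0.0005 diam [0.0452 0.0461 0.    ]
area 4151.5 ((352.260009765625, 60.18001174926758), (83.45033264160156, 81.06269836425781), 32.574058532714844)
area 3152.5 ((392.0858154296875, 136.86050415039062), (69.7049560546875, 76.190673828125), 31.607501983642578)
[[338, 5], [401, 44], [384, 88], [367, 104], [344, 103], [315, 70], [317, 46]] [[434, 118], [428, 145], [394, 177], [383, 176], [353, 142], [380, 90]]
[338   5] [380  90] [ 0.6547 -0.262   0.029 ] 0.0032
[401  44] [434 118] [ 0.6487 -0.3516 -0.001 ] 0.0033
[384  88] [428 145] [ 0.6036 -0.3576 -0.0118] 0.0236
[367 104] [394 177] [ 0.5605 -0.3288  0.0221] 0.0096
[344 103] [383 176] [ 0.5552 -0.3039  0.0421] 0.0024
[315  70] [353 142] [ 0.5831 -0.2565  0.0033] 0.0006
[317  46] [380  90] [ 0.6314 -0.2571  0.0251] 0.0511
[[0.6461, -0.3408, 0.033], [0.6124, -0.3477, 0.033], [0.5585, -0.3218, 0.033], [0.555, -0.3071, 0.033], [0.5845, -0.2528, 0.033], [0.6554, -0.2625, 0.033]] [0.0344 0.0598 0.0151 0.0618 0.0715 0.0789] [ 0.602  -0.3054  0.033 ]
((6060.2236328125, -2990.245849609375), (924.3728637695312, 961.5659790039062), 77.67616271972656)
cap [292.48562622  77.525177  ] [373.28662109 167.82798767] (array([ 0.6319229 , -0.15764428,  0.0648034 ]), np.float64(0.0007382254803994059)) [0.01715742 0.0178279  0.        ]
pot top [365.40292358 230.38951111] (array([ 0.49796876, -0.13749399,  0.06312656]), np.float64(0.0012447459885716547))
dish top [426.52835083 248.50219727] (array([ 0.45470824, -0.28969898, -0.03293129]), np.float64(0.00020257641992207768))
```

```bash
cat >> h.py <<'E'
def quad(c,s,r,tol=9,sub=2):
    """sub-pixel corners of a four-sided patch about seed s"""
    f=cv2.GaussianBlur(c[0],(3,3),0).astype(int); x,y=s; ref=np.median(f[y-4:y+5,x-4:x+5].reshape(-1,3),0)
    m=((np.abs(f-ref).max(2)<tol)*255).astype('uint8'); z=np.zeros_like(m); z[r[1]:r[3],r[0]:r[2]]=m[r[1]:r[3],r[0]:r[2]]
    z=cv2.morphologyEx(z,cv2.MORPH_OPEN,np.ones((5,5))); k=big(z,r); h=cv2.convexHull(k.astype(np.int32))
    return cv2.approxPolyN(h,4)[0].astype(float) if hasattr(cv2,'approxPolyN') else cv2.approxPolyDP(h,6,True)[:,0].astype(float)
E
python3 - <<'E'
from h import *
a=pickle.load(open('w1.pkl','rb'));b=pickle.load(open('w2.pkl','rb'))
q1,q2=quad(a,(357,52),(312,5,400,105)),quad(b,(393,130),(350,90,435,178))
o=lambda q:q[np.argsort(np.arctan2(*(q-q.mean(0)).T[::-1]))]
q1,q2=o(q1),o(q2);print(q1,q2)
P=np.array([tri(a,u,b,v)[0] for u,v in zip(q1,q2)]);print(P.round(4),P.mean(0).round(4))
for c,q in((a,q1),(b,q2)):
    w=onplane(c,q,.033)[:,:2];e=np.roll(w,-1,0)-w;print(w.mean(0).round(4),np.linalg.norm(e,axis=1).round(4),(np.arctan2(e[:,1],e[:,0])).round(3))
f=b[0];print([f[y,x].tolist() for x,y in((393,130),(380,110),(410,140),(372,155),(440,140),(350,120))])
E
```

```text
[[319.  45.]
 [351.   9.]
 [396.  67.]
 [364.  97.]] [[359. 126.]
 [389.  98.]
 [428. 144.]
 [402. 172.]]
[[ 0.6063 -0.2535  0.0316]
 [ 0.6499 -0.276   0.0408]
 [ 0.614  -0.3494  0.0278]
 [ 0.5686 -0.3236  0.0482]] [ 0.6097 -0.3006  0.0371]
[ 0.6105 -0.3009] [0.052  0.0825 0.0501 0.0799] [-0.453 -2.076  2.638  1.088]
[ 0.6095 -0.3016] [0.0501 0.0793 0.0486 0.0851] [-0.494 -2.051  2.766  1.111]
[[111, 119, 109], [118, 122, 111], [112, 120, 106], [120, 116, 106], [114, 112, 100], [178, 174, 160]]
```

```bash
python3 -c "
from h import *
togo(.610,-.301,.09,1.085)"
```

```text
shift [0.1329 0.2489 0.4047] turn [-0.      0.0006 -0.3645] rows>= 6.1 clock 2.15 w 1.0
```

```bash
python3 -m creep '[[0,0,0.04,0,0,-0.052],[0,0,0.04,0,0,-0.052],[0,0,0.04,0,0,-0.052],[0,0,0.04,0,0,-0.052],[0,0,0.04,0,0,-0.052],[0,0,0.04,0,0,-0.052],[0,0,0.04,0,0,-0.052],[0,0,0,0,0,0],[0,0,0,0,0,0]]'; python3 -c "
from h import *
togo(.610,-.301,.09,1.085);snap('w3')"
```

```text
clock: 2.9
position: [0.5282, -0.2225, 0.1397]
ee_rot: [-2.692, -1.617, 0.002]
force: [0.2, -0.2, 1.2]
width: 0.999
gripper_force: 0.0
shift [-0.0771  0.273   0.1238] turn [-0.0008  0.0003 -0.0016] rows>= 3.0 clock 2.9 w 0.999
```

View pics/w3.png

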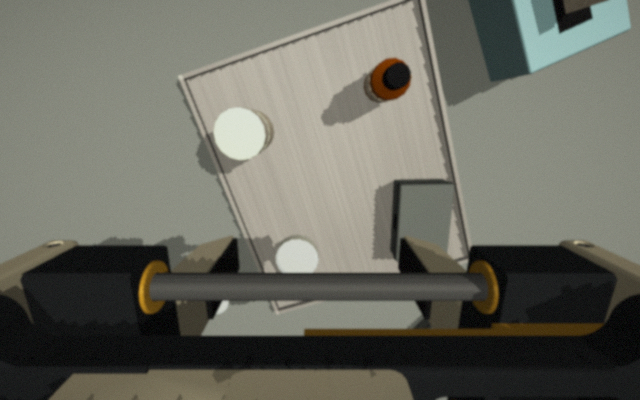

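The box at (422,215) is square with the tool, and its right side is close to the tray rim. I'll keep the fingertips above the rim. The bottle cap is at (397,75) and the pot cap at (240,132).

```bash
python3 -m creep '[[-0.019,0.068,0.03,0,0,0],[-0.019,0.068,0.03,0,0,0],[-0.019,0.068,0.03,0,0,0],[-0.019,0.068,0.03,0,0,0],[0,0,0,0,0,0],[0,0,0,0,0,0]]' >/dev/null; python3 -c "
from h import *
togo(.610,-.301,.0165,1.085)"
```

```text
shift [-0.004  -0.0035  0.1889] turn [ 0.      0.0002 -0.0012] rows>= 1.8 clock 3.45 w 0.999
```

```bash
python3 -m creep '[[-0.002,-0.002,0.05,0,0,0],[-0.002,-0.002,0.05,0,0,0],[0,0,0.04,0,0,0],[0,0,0.03,0,0,0],[0,0,0.018,0,0,0],[0,0,0,0,0,0],[0,0,0,0,0,0]]' ; python3 -m creep '[[0,0,0,0,0,0],[0,0,0,0,0,0],[0,0,0,0,0,0],[0,0,0,0,0,0],[0,0,0,0,0,0],[0,0,0,0,0,0],[0,0,0,0,0,0],[0,0,0,0,0,0],[0,0,0,0,0,0],[0,0,0,0,0,0]]' 1 30
```

```text
clock: 4.03
position: [0.6099, -0.2993, 0.0178]
ee_rot: [2.689, 1.624, 0.001]
force: [-0.1, -0.0, 0.8]
width: 1.0
gripper_force: 0.0
clock: 4.87
position: [0.6095, -0.2994, 0.0169]
ee_rot: [-2.689, -1.625, 0.0]
force: [0.5, 0.2, -0.2]
width: 0.323
gripper_force: 0.0
```

```bash
python3 -m creep '[[0,0,0,0,0,0],[0,0,0,0,0,0],[0,0,0,0,0,0]]';python3 - <<'E'
from h import *
c=fixed('scene');d=snap('w4')
s=cv2.resize(c[0][130:230,170:350],None,fx=4,fy=4,interpolation=cv2.INTER_CUBIC)
cv2.imwrite('pics/s4.png',s[:,:,::-1])
E
```

```text
clock: 5.12
position: [0.6095, -0.2994, 0.0169]
ee_rot: [-2.689, -1.625, 0.0]
force: [-0.4, -0.2, -0.3]
width: 0.103
gripper_force: 0.0
```

View pics/s4.png

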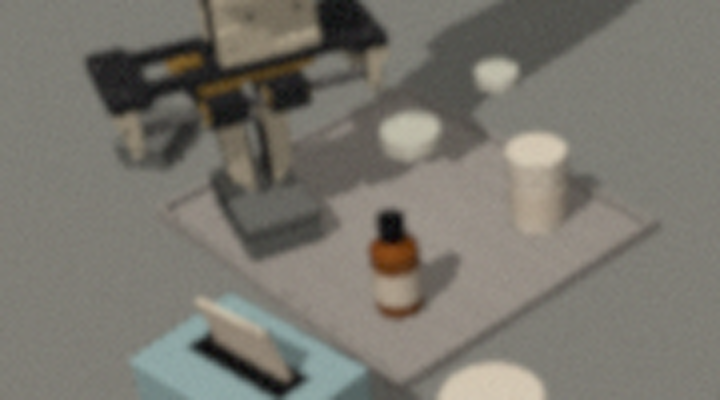

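The fingers closed with nothing between them, and they sit at or over the box's near end. I'll open, lift and re-measure with the top camera.

```bash
python3 -m creep '[[0,0,0,0,0,0],[0,0,-0.05,0,0,0],[0,0,-0.1,0,0,0],[0,0,-0.1,0,0,0],[-0.1,0,-0.1,0,0,0],[-0.1,0,-0.1,0,0,0],[-0.1,0,0,0,0,0],[-0.1,0,0,0,0,0],[0,0,0,0,0,0],[0,0,0,0,0,0],[0,0,0,0,0,0]]' -1;python3 - <<'E'
from h import *
c=fixed('top');d=snap('w5')
cv2.imwrite('pics/m5.png',np.vstack([cv2.resize(c[0][145:310,325:520],(640,541))[:300],d[0][:290]])[:,:,::-1])
print(onplane(c,[[434,178]],.033))
E
```

```text
clock: 6.13
position: [0.5448, -0.4221, 0.1757]
ee_rot: [-2.689, -1.624, -0.001]
force: [-0.2, 1.3, 0.1]
width: 0.775
gripper_force: 0.0
[[ 0.61247616 -0.29589224  0.033     ]]
```

View pics/m5.png

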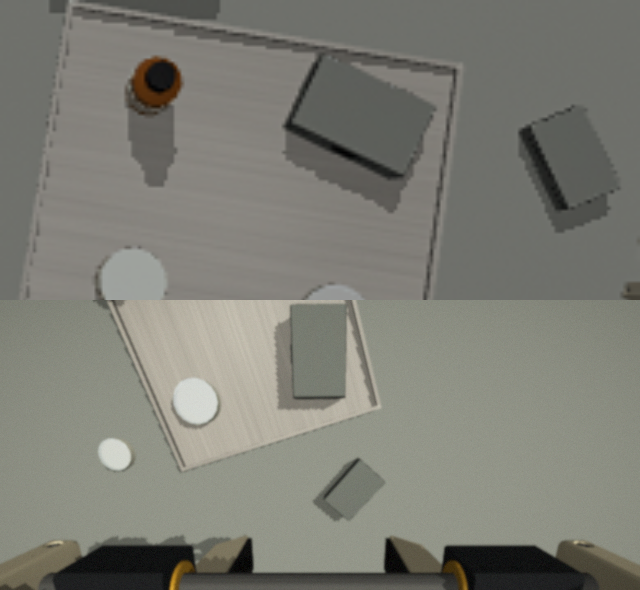

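```bash
python3 - <<'E'
from h import *
c=fixed('scene');t=fixed('top');w=pickle.load(open('w5.pkl','rb'));b=pickle.load(open('w2.pkl','rb'))
def proj(c,p):
    q=c[1]@c[2].T@(np.array(p)-c[3]);return (q[:2]/q[2]).round(1)
for z in(.017,.035,.06):print('tcp in scene',z,proj(c,[.6095,-.2994,z]))
# corners in w5 (rows offset 300 in montage): box top
q=quad(w,(319,50),(275,0,350,110));o=lambda q:q[np.argsort(np.arctan2(*(q-q.mean(0)).T[::-1]))]
qt=quad(t,(434,178),(408,158,462,205),7)
q,qt=o(q),o(qt);print(q.tolist(),qt.tolist())
for z in(.02,.033):
    for cc,k in((w,q),(t,qt)):
        p=onplane(cc,k,z)[:,:2];e=np.roll(p,-1,0)-p;print(z,p.mean(0).round(4),np.linalg.norm(e,axis=1).round(4),(np.arctan2(e[:,1],e[:,0])).round(3))
print(tri(w,q.mean(0),t,qt.mean(0)),tri(w,q.mean(0),b,[393.5,135]))
for cam,uv,uw in((t,(427,242),None),):pass
kd=blob(w,(195,100),(165,70,225,135),30);print('dish w5-w2',tri(w,cen(kd),b,[342.3,221.1]), 'w5-top',tri(w,cen(kd),t,[427,241.8]))
E
```

```text
tcp in scene 0.017 [235.9 181.3]
tcp in scene 0.035 [235.  176.2]
tcp in scene 0.06 [233.6 168.9]
[[292.0, 5.0], [346.0, 5.0], [344.0, 94.0], [295.0, 94.0]] [[425.0, 160.0], [456.0, 177.0], [450.0, 198.0], [414.0, 181.0]]
0.02 [ 0.6117 -0.2981] [0.0532 0.0826 0.052  0.0826] [-0.481 -2.052  2.66   1.104]
0.02 [ 0.6121 -0.3045] [0.079  0.05   0.0885 0.0547] [-2.105  2.818  1.103 -0.513]
0.033 [ 0.6105 -0.3003] [0.0512 0.0794 0.05   0.0795] [-0.481 -2.052  2.66   1.104]
0.033 [ 0.6103 -0.3007] [0.0778 0.0492 0.0872 0.0539] [-2.105  2.818  1.103 -0.513]
(array([ 0.61025824, -0.29968213,  0.03654217]), np.float64(0.0012278797175802447)) (array([ 0.61035527, -0.2992824 ,  0.03522435]), np.float64(0.0012883975077992897))
dish w5-w2 (array([ 0.47300862, -0.27896194,  0.02203661]), np.float64(0.0004885788690079575)) w5-top (array([ 0.47146553, -0.27808122,  0.01811592]), np.float64(6.965730485140104e-05))
```

View pics/w4.png

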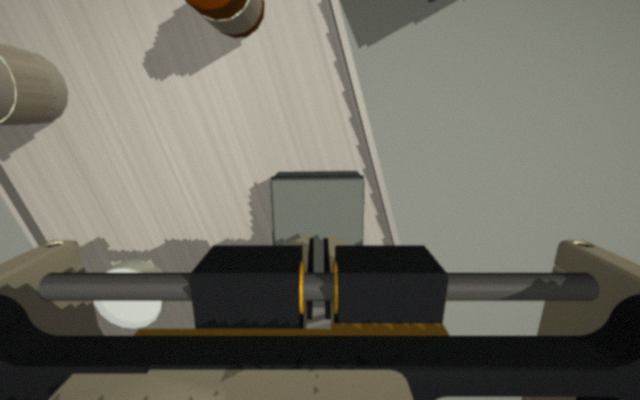

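w4 shows the box top at (318,205) still lying beneath the closed fingertips. Reported z was 0.017, so the real tips end about 18 mm higher than the reported TCP. The scene view agrees (tips at z of about 0.035). I'll retry lower and watch the force.

```bash
python3 -c "
from h import *
togo(.6105,-.300,.03,1.09)"; python3 -m creep '[[0.09,0,0,0,0,0],[0.09,0,0,0,0,0],[0.09,0,0.03,0,0,0],[0.08,0,0.06,0,0,0],[0,0,0.06,0,0,0],[0,0,0.06,0,0,0],[0,0,0.06,0,0,0],[0,0,0.05,0,0,0],[0,0,0,0,0,0],[0,0,0,0,0,0]]';  python3 -c "
from h import *
togo(.6105,-.300,.001,1.09)"
```

```text
shift [0.3422 0.0034 0.3647] turn [-0.     -0.0003 -0.0002] rows>= 4.8 clock 6.33 w 0.949
clock: 7.17
position: [0.6097, -0.2973, 0.0472]
ee_rot: [-2.686, -1.625, 0.002]
force: [0.4, -0.1, 1.1]
width: 1.002
gripper_force: 0.0
shift [-0.005   0.0052  0.1154] turn [-0.0011 -0.     -0.0008] rows>= 1.1 clock 7.17 w 1.002
```

```bash
python3 -m creep '[[-0.005,0.005,0.03,0,0,0],[0,0,0.03,0,0,0],[0,0,0.02,0,0,0],[0,0,0.02,0,0,0],[0,0,0.013,0,0,0],[0,0,0,0,0,0]]';  python3 -m creep '[[0,0,0,0,0,0],[0,0,0,0,0,0],[0,0,0,0,0,0],[0,0,0,0,0,0],[0,0,0,0,0,0],[0,0,0,0,0,0],[0,0,0,0,0,0],[0,0,0,0,0,0],[0,0,0,0,0,0]]' 1 30
```

```text
clock: 7.67
position: [0.61, -0.3008, 0.0012]
ee_rot: [-2.687, -1.624, 0.002]
force: [-0.5, -0.1, 0.2]
width: 1.0
gripper_force: 0.0
clock: 8.42
position: [0.6108, -0.3011, 0.0028]
ee_rot: [-2.689, -1.625, 0.0]
force: [-0.4, 1.0, 2.1]
width: 0.58
gripper_force: 30.0
```

Gripped at 53 mm and 30 N. Lifting and moving toward the mat, stopping short of it for a look.

```bash
python3 -m creep '[[0,0,-0.04,0,0,0],[0,0,-0.08,0,0,0],[0,0,-0.1,0,0,0],[0,0,-0.1,0,0,0],[0,0,-0.1,0,0,0],[0,0,-0.05,0,0,-0.05],[0,0,0,0,0,-0.05],[0,0,0,0,0,-0.05],[0,0,0,0,0,-0.05],[0,0,0,0,0,-0.05],[0,0,0,0,0,-0.05],[0,0,0,0,0,-0.05],[0,0,0,0,0,0],[0,0,0,0,0,0]]';  python3 -c "
from h import *
togo(.53,-.02,.2,1.827)"
```

```text
clock: 9.58
position: [0.6106, -0.3013, 0.1902]
ee_rot: [-1.932, -2.477, -0.0]
force: [-0.6, 0.9, -1.8]
width: 0.583
gripper_force: 30.0
shift [ 0.7311 -0.0243 -0.024 ] turn [-0.0001 -0.0003 -0.0049] rows>= 7.0 clock 9.58 w 0.583
```

```bash
python3 -m creep '[[0.04,0,-0.004,0,0,0],[0.09,-0.003,-0.004,0,0,0],[0.09,-0.003,-0.004,0,0,0],[0.09,-0.003,-0.004,0,0,0],[0.09,-0.003,-0.004,0,0,0],[0.09,-0.003,-0.004,0,0,0],[0.09,-0.003,0,0,0,0],[0.09,-0.003,0,0,0,0],[0.06,-0.003,0,0,0,-0.005],[0,0,0,0,0,0],[0,0,0,0,0,0],[0,0,0,0,0,0],[0,0,0,0,0,0]]';  python3 -c "
from h import *
snap('w6');togo(.5665,.228,.1,1.827)"
```

```text
clock: 10.67
position: [0.5298, -0.0219, 0.2001]
ee_rot: [1.919, 2.487, -0.001]
force: [-0.1, 0.1, -1.7]
width: 0.579
gripper_force: 30.0
shift [0.5812 0.2475 0.2499] turn [-0.0001  0.0001  0.0002] rows>= 6.5 clock 10.72 w 0.582
```

View pics/w6.png

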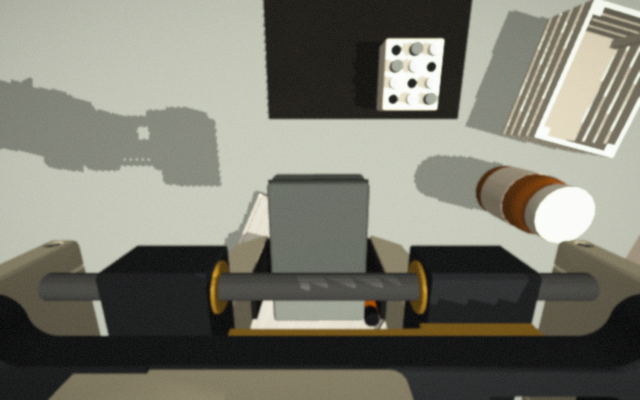

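w6 shows the held box centred at (318,230), the mat's near edge from (270,118) to (458,118), the rack (412,75), jar (560,210) and basket (580,80). Now measuring the mat frame from the top and wrist views.

```bash
cat > mat.py <<'E'
from h import *
def fitrect(c,roi,z,ext,clip=None):
    """mat frame from dark-mask edge points: fit lines to the hull sides"""
    g=cv2.cvtColor(c[0],cv2.COLOR_RGB2GRAY); m=((g<45)*255).astype('uint8'); k=big(m,roi); return k
c=fixed('top'); k=fitrect(c,(120,150,300,300),.003,None)
w=onplane(c,k,.003)[:,:2]
yaw0=.256; C0=np.array([.523,.2165])
for it in range(4):
    Rm=np.array([[np.cos(yaw0),-np.sin(yaw0)],[np.sin(yaw0),np.cos(yaw0)]]); p=(w-C0)@Rm
    out=[];sl=[]
    for ax,s,h in((0,1,.115),(0,-1,.115),(1,1,.16),(1,-1,.16)):
        o=1-ax; sel=(abs(p[:,ax]-s*h)<.006)&(abs(p[:,o])<(.16 if ax==0 else .115)-.012)
        if ax==1 and s==1: sel&=p[:,0]<-.02
        if ax==0 and s==1: sel&=(p[:,1]<.06)
        a,b=np.polyfit(p[sel,o],p[sel,ax],1); r=p[sel,ax]-(a*p[sel,o]+b); out.append(b); sl.append((a if ax==1 else a)*(-1 if ax==0 else 1)*-1 if False else (-a if ax==0 else a)); 
        if it==3: print(ax,s,'offset',round(b,4),'slope',round(sl[-1],4),'n',sel.sum())
    yaw0+=np.average(sl,weights=[2,3,1,2]); C0=C0+Rm@np.array([(out[0]+out[1])/2,(out[2]+out[3])/2])
print('mat top cam',C0.round(4),round(yaw0,4))
b=pickle.load(open('w6.pkl','rb')); g=cv2.cvtColor(b[0],cv2.COLOR_RGB2GRAY); kb=big(((g<45)*255).astype('uint8'),(225,0,500,140))
p=(onplane(b,kb,.003)[:,:2]-C0)@Rm
for ax,s,h in((0,1,.115),(0,-1,.115),(1,-1,.16)):
    o=1-ax; sel=(abs(p[:,ax]-s*h)<.012)&(kb[:,1]>3)&((abs(p[:,0])<.09) if ax==1 else (p[:,1]>-.15)); a,bb=np.polyfit(p[sel,o],p[sel,ax],1); print('w6',ax,s,'mean',p[sel,ax].mean().round(4),'slope',round(-a if ax==0 else a,4))
# rack top face & beaker rim, top camera
f=cv2.cvtColor(c[0],cv2.COLOR_RGB2GRAY)
r=big(((f>75)*255).astype('uint8'),(225,168,275,212)); q=(onplane(c,r,.039)[:,:2]-C0)@Rm; print('rack y-range',q[:,1].min().round(4),q[:,1].max().round(4),'x',q[:,0].min().round(4),q[:,0].max().round(4))
r=big(((f>75)*255).astype('uint8'),(362,35,450,112)); 
r=big(((g>90)*255).astype('uint8'),(362,30,455,114)); q=(onplane(b,r,.039)[:,:2]-C0)@Rm; print('rack w6',q.min(0).round(4),q.max(0).round(4))
E
python3 mat.py
```

```text
Traceback (most recent call last):
  File "mat.py", line 15, in <module>
    a,b=np.polyfit(p[sel,o],p[sel,ax],1); r=p[sel,ax]-(a*p[sel,o]+b); out.append(b); sl.append((a if ax==1 else a)*(-1 if ax==0 else 1)*-1 if False else (-a if ax==0 else a));
        ~~~~~~~~~~^^^^^^^^^^^^^^^^^^^^^^
TypeError: expected non-empty vector for x
```

```bash
sed -i "s/c=fixed('top'); k=/c=fixed('top'); c=(cv2.imread('pics\/top0.png')[:,:,::-1].copy(),)+c[1:]; k=/; s/ r=p\[sel,ax\].*out.append(b); sl.append.*$/ out.append(b); sl.append(-a if ax==0 else a)/" mat.py; python3 mat.py
```

```text
0 1 offset 0.1135 slope -0.0012 n 86
0 -1 offset -0.1135 slope 0.0007 n 126
1 1 offset 0.1582 slope -0.0005 n 36
1 -1 offset -0.1582 slope 0.0004 n 86
mat top cam [0.5227 0.2166] 0.2583
w6 0 1 mean 0.1128 slope -0.0043
w6 0 -1 mean -0.1121 slope 0.0047
w6 1 -1 mean -0.1573 slope -0.001
rack y-range -0.1511 -0.0798 x 0.0154 0.0753
rack w6 [ 0.0103 -0.151 ] [ 0.0766 -0.0803]
```

```bash
python3 -m creep '[[0.083,0.036,0.01,0,0,0],[0.083,0.036,0.01,0,0,0],[0.083,0.036,0.01,0,0,0],[0.083,0.036,0.02,0,0,0],[0.083,0.036,0.05,0,0,0],[0.083,0.036,0.05,0,0,0],[0.083,0.036,0.05,0,0,0],[0,0,0.04,0,0,0],[0,0,0.04,0,0,0],[0,0,0.04,0,0,0],[0,0,0,0,0,0],[0,0,0,0,0,0],[0,0,0,0,0,0]]';  python3 -c "
from h import *
togo(.5662,.2281,.004,1.829)"
```

```text
clock: 11.9
position: [0.5679, 0.2298, 0.073]
ee_rot: [1.916, 2.489, 0.001]
force: [-0.2, 0.1, -1.3]
width: 0.584
gripper_force: 30.0
shift [-0.0031 -0.0054  0.1726] turn [ 0.0004 -0.0001  0.0003] rows>= 1.7 clock 11.9 w 0.584
```

```bash
python3 -m creep '[[-0.003,-0.005,0.04,0,0,0],[0,0,0.04,0,0,0],[0,0,0.04,0,0,0],[0,0,0.025,0,0,0],[0,0,0.015,0,0,0],[0,0,0.01,0,0,0],[0,0,0,0,0,0],[0,0,0,0,0,0],[0,0,0,0,0,0]]';  python3 -c "
from h import *
togo(.5662,.2281,.004,1.829)"
```

```text
clock: 12.65
position: [0.5661, 0.2286, 0.0051]
ee_rot: [1.915, 2.49, 0.002]
force: [0.6, 0.4, -0.8]
width: 0.585
gripper_force: 30.0
shift [-0.0012 -0.0001  0.0027] turn [ 0.0006 -0.0001  0.0007] rows>= 0.0 clock 12.65 w 0.585
```

```bash
python3 -m creep '[[-0.001,0,0.003,0,0,0],[0,0,0.001,0,0,0],[0,0,0,0,0,0],[0,0,0,0,0,0]]';  python3 -m creep '[[0,0,0,0,0,0],[0,0,0,0,0,0],[0,0,0,0,0,0],[0,0,0,0,0,0],[0,0,0,0,0,0],[0,0,-0.04,0,0,0],[0,0,-0.08,0,0,0],[0,0,-0.1,0,0,0],[0,0,-0.1,0,0,0],[-0.08,0,-0.1,0,0,0],[-0.09,0,-0.1,0,0,0],[-0.09,0,0,0,0,0],[-0.09,0,0,0,0,0],[-0.09,0,0,0,0,0],[0,0,0,0,0,0],[0,0,0,0,0,0],[0,0,0,0,0,0]]' -1
python3 - <<'E'
from h import *
c=snap('w7')
E
```

```text
clock: 12.98
position: [0.5659, 0.2278, 0.0028]
ee_rot: [1.915, 2.49, 0.0]
force: [0.3, 0.3, -0.5]
width: 0.579
gripper_force: 30.0
clock: 14.4
position: [0.607, 0.0718, 0.1941]
ee_rot: [-1.915, -2.49, -0.0]
force: [-0.1, 0.7, 0.4]
width: 0.999
gripper_force: 0.0
```

View pics/w7.png

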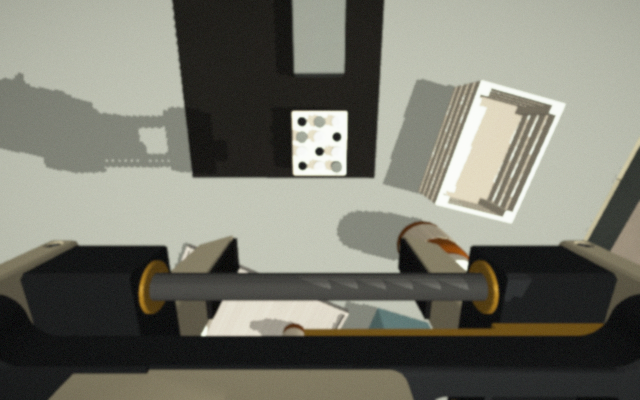

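The box lies at (320,36), in line with the rack (320,143). Next is the dish, with the finger axis set diagonally to the tray so the fingers clear the rim.

```bash
python3 -m creep '[[0,0,0,0,0,0.057],[0,0,0,0,0,0.057],[0,0,0,0,0,0.057],[0,0,0,0,0,0.057],[0,0,0,0,0,0.057],[0,0,0,0,0,0.057],[0,0,0,0,0,0.057],[0,0,0,0,0,0.057],[0,0,0,0,0,0.057],[0,0,0,0,0,0.057],[0,0,0,0,0,0.057],[0,0,0,0,0,0.03],[0,0,0,0,0,0],[0,0,0,0,0,0]]' -0.6;  python3 -c "
from h import *
togo(.472,-.2785,.12,.455)"
```

```text
clock: 15.62
position: [0.6069, 0.0731, 0.1942]
ee_rot: [-3.059, -0.715, -0.0]
force: [-0.1, -0.2, 0.2]
width: 0.801
gripper_force: 0.0
shift [-0.6922  0.6383  0.1852] turn [-0.0001 -0.      0.0021] rows>= 9.2 clock 15.62 w 0.801
```

```bash
python3 -m creep '[[-0.03,0.03,0,0,0,0],[-0.065,0.06,0,0,0,0],[-0.07,0.065,0,0,0,0],[-0.07,0.065,0,0,0,0],[-0.07,0.065,0,0,0,0],[-0.07,0.065,0,0,0,0],[-0.07,0.065,0.02,0,0,0],[-0.07,0.065,0.03,0,0,0],[-0.07,0.065,0.04,0,0,0],[-0.06,0.055,0.04,0,0,0],[-0.04,0.036,0.04,0,0,0],[0,0,0.015,0,0,0],[0,0,0,0,0,0],[0,0,0,0,0,0]]';  python3 - <<'E'
from h import *
c=snap('w8');togo(.472,-.2785,.02,.455)
# box placement, mat frame, from top view
t=fixed('top'); C0=np.array([.5227,.2166]);y=.2583;Rm=np.array([[np.cos(y),-np.sin(y)],[np.sin(y),np.cos(y)]])
g=cv2.cvtColor(t[0],cv2.COLOR_RGB2GRAY)
for th in(55,65,75):
    k=big(((g>th)*255).astype('uint8'),(168,180,226,225)); p=(onplane(t,k,.033)[:,:2]-C0)@Rm
    r=cv2.minAreaRect((p*1000).astype(np.float32));print(th,p.min(0).round(4),p.max(0).round(4),r)
E
```

```text
clock: 16.78
position: [0.4733, -0.2762, 0.1201]
ee_rot: [-3.059, -0.712, -0.0]
force: [0.2, 0.5, 1.0]
width: 0.796
gripper_force: 0.0
shift [-0.0075  0.0035  0.2517] turn [-0.     -0.0006  0.0014] rows>= 2.4 clock 16.83 w 0.798
55 [ 0.0178 -0.0418] [0.0713 0.041 ] ((44.50799560546875, -0.5714874267578125), (53.08723068237305, 82.75768280029297), 0.3488664925098419)
65 [ 0.0182 -0.0417] [0.0709 0.041 ] ((44.50262451171875, -0.4828338623046875), (52.47224807739258, 82.58058166503906), 0.34857892990112305)
75 [ 0.0184 -0.0417] [0.0709 0.041 ] ((44.65314483642578, -0.34981536865234375), (52.16957473754883, 82.31637573242188), 0.34857892990112305)
```

The box measures (44.6, -0.4) mm in the mat frame (target 45, 0) and 0.3° off. Descending on the dish.

```bash
python3 -m creep '[[-0.004,0.002,0.06,0,0,0],[-0.004,0.002,0.06,0,0,0],[0,0,0.06,0,0,0],[0,0,0.05,0,0,0],[0,0,0.03,0,0,0],[0,0,0.03,0,0,0],[0,0,0.015,0,0,0],[0,0,0,0,0,0],[0,0,0,0,0,0]]';  python3 -c "
from h import *
togo(.472,-.2785,-.0105,.455)"
```

```text
clock: 17.63
position: [0.4714, -0.2798, -0.0012]
ee_rot: [3.06, 0.71, 0.001]
force: [0.1, 0.3, 0.3]
width: 0.801
gripper_force: 0.0
shift [ 0.0027 -0.0024  0.0231] turn [ 0.0002 -0.0003  0.0005] rows>= 0.2 clock 17.63 w 0.801
```

```bash
python3 -m creep '[[0,0,0.008,0,0,0],[0,0,0.008,0,0,0],[0,0,0.006,0,0,0],[0,0,0,0,0,0],[0,0,0,0,0,0]]';  python3 -m creep '[[0,0,0,0,0,0],[0,0,0,0,0,0],[0,0,0,0,0,0],[0,0,0,0,0,0],[0,0,0,0,0,0],[0,0,0,0,0,0],[0,0,0,0,0,0],[0,0,0,0,0,0],[0,0,0,0,0,0]]' 1 10
```

```text
clock: 18.05
position: [0.4706, -0.2804, -0.0106]
ee_rot: [3.061, 0.708, -0.0]
force: [0.5, 0.8, 0.2]
width: 0.796
gripper_force: 0.0
clock: 18.8
position: [0.4707, -0.2804, -0.0106]
ee_rot: [3.061, 0.708, 0.0]
force: [-1.1, 0.2, 2.1]
width: 0.512
gripper_force: 10.0
```

```bash
python3 -m creep '[[0,0,-0.03,0,0,0],[0,0,-0.07,0,0,0],[0,0,-0.1,0,0,0],[0,0,-0.1,0,0,0],[0,0,-0.1,0,0,0],[0,0,-0.05,0,0,-0.05],[0,0,0,0,0,-0.05],[0,0,0,0,0,-0.05],[0,0,0,0,0,-0.05],[0,0,0,0,0,-0.05],[0,0,0,0,0,-0.05],[0,0,0,0,0,-0.05],[0,0,0,0,0,0],[0,0,0,0,0,0]]';  python3 - <<'E'
from h import *
snap('w9');togo(.5653,.2258,.12,1.2)
E
```

```text
clock: 19.97
position: [0.4704, -0.2804, 0.1692]
ee_rot: [-2.607, -1.753, -0.0]
force: [0.9, 0.4, -0.2]
width: 0.513
gripper_force: 10.0
shift [ 1.2613 -0.2583  0.1233] turn [-0.0001 -0.     -0.0078] rows>= 12.4 clock 20.02 w 0.512
```

View pics/w9.png

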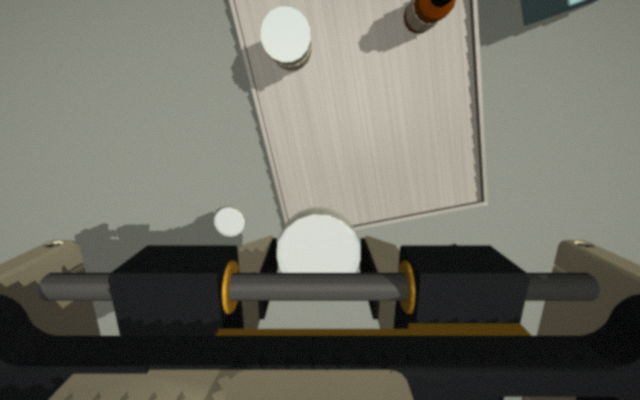

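w9: the dish is held at (319,250), near centred on the tool (about +1.5 mm along tool x). Carrying it to the box.

```bash
python3 -m creep '[[0.04,-0.008,0,0,0,-0.004],[0.08,-0.016,0,0,0,-0.004],[0.095,-0.02,0,0,0,0],[0.095,-0.02,0,0,0,0],[0.095,-0.02,0,0,0,0],[0.095,-0.02,0,0,0,0],[0.095,-0.02,0,0,0,0],[0.095,-0.02,0,0,0,0],[0.095,-0.02,0,0,0,0],[0.095,-0.02,0,0,0,0],[0.095,-0.02,0,0,0,0],[0.095,-0.018,0.03,0,0,0],[0.09,-0.018,0.04,0,0,0],[0.07,-0.014,0.04,0,0,0],[0.03,-0.006,0.015,0,0,0],[0,0,0,0,0,0],[0,0,0,0,0,0],[0,0,0,0,0,0]]';  python3 -c "
from h import *
togo(.5655,.2263,.0215,1.2)"
```

```text
clock: 21.52
position: [0.5549, 0.2259, 0.1198]
ee_rot: [2.59, 1.776, -0.0]
force: [0.6, 0.4, -0.9]
width: 0.512
gripper_force: 10.0
shift [0.0108 0.0242 0.2458] turn [0.0004 0.0004 0.0011] rows>= 2.4 clock 21.52 w 0.512
```

```bash
python3 -m creep '[[0.006,0.012,0.03,0,0,0],[0.005,0.012,0.05,0,0,0],[0,0,0.05,0,0,0],[0,0,0.04,0,0,0],[0,0,0.04,0,0,0],[0,0,0.02,0,0,0],[0,0,0.012,0,0,0],[0,0,0,0,0,0],[0,0,0,0,0,0],[0,0,0,0,0,0]]';  python3 -c "
from h import *
togo(.5655,.2263,.0200,1.2)"
```

```text
clock: 22.35
position: [0.5659, 0.2282, 0.0235]
ee_rot: [2.589, 1.779, 0.002]
force: [0.3, 0.5, 0.5]
width: 0.516
gripper_force: 10.0
shift [-0.0048  0.0007  0.0088] turn [ 0.0006 -0.0005  0.0019] rows>= 0.1 clock 22.35 w 0.516
```

```bash
python3 -m creep '[[-0.005,0.001,0.005,0,0,0],[0,0,0.003,0,0,0],[0,0,0,0,0,0],[0,0,0,0,0,0],[0,0,0,0,0,0]]';  python3 -m creep '[[0,0,0,0,0,0],[0,0,0,0,0,0],[0,0,0,0,0,0],[0,0,0,0,0,0],[0,0,-0.03,0,0,0],[0,0,-0.07,0,0,0],[0,0,-0.1,0,0,0],[0,0,-0.1,0,0,0],[0,0,-0.1,0,0,0],[0,0,-0.05,0,0,0],[0,0,0,0,0,0],[0,0,0,0,0,0]]' -0.6
python3 -c "
from h import *
togo(.498,-.137,.12,1.2)"
```

```text
clock: 22.77
position: [0.5649, 0.2261, 0.0195]
ee_rot: [2.589, 1.78, 0.0]
force: [-0.6, 0.1, -0.2]
width: 0.515
gripper_force: 10.0
clock: 23.77
position: [0.5655, 0.2265, 0.2016]
ee_rot: [2.588, 1.779, 0.005]
force: [0.2, 0.2, -0.1]
width: 0.801
gripper_force: 0.0
shift [-0.9094  0.1674  0.2022] turn [ 0.0012 -0.0011  0.0021] rows>= 9.1 clock 23.77 w 0.801
```

```bash
python3 -m creep '[[0,0,0,0,0,0.054],[0,0,0,0,0,0.054],[0,0,0,0,0,0.054],[0,0,0,0,0,0.054],[0,0,0,0,0,0],[0,0,0,0,0,0]]';  python3 -c "
from h import *
togo(.4985,-.137,.12,.75)"
```

```text
clock: 24.27
position: [0.5641, 0.2258, 0.1983]
ee_rot: [2.92, 1.159, -0.003]
force: [-0.1, -0.0, -0.3]
width: 0.805
gripper_force: 0.0
shift [-0.7411  0.5475  0.1971] turn [-0.0002  0.0009  0.0027] rows>= 9.1 clock 24.27 w 0.805
```

```bash
python3 -m creep '[[-0.03,0.022,0,0,0,0],[-0.065,0.048,0,0,0,0.003],[-0.08,0.059,0,0,0,0],[-0.08,0.059,0,0,0,0],[-0.08,0.059,0,0,0,0],[-0.08,0.059,0,0,0,0],[-0.08,0.059,0.03,0,0,0],[-0.08,0.059,0.04,0,0,0],[-0.08,0.059,0.04,0,0,0],[-0.065,0.048,0.04,0,0,0],[-0.02,0.016,0.03,0,0,0],[0,0,0.017,0,0,0],[0,0,0,0,0,0],[0,0,0,0,0,0]]';  python3 - <<'E'
from h import *
togo(.4985,-.137,.017,.75)
t=fixed('top');cv2.imwrite('pics/t10.png',cv2.resize(t[0][140:300,110:300],None,fx=4,fy=3.75)[:,:,::-1]) 
C0=np.array([.5227,.2166]);y=.2583;Rm=np.array([[np.cos(y),-np.sin(y)],[np.sin(y),np.cos(y)]])
g=cv2.cvtColor(t[0],cv2.COLOR_RGB2GRAY)
u=None
for th in(110,125,140):
    k=big(((g>th)*255).astype('uint8'),(175,182,224,224)); p=(onplane(t,k,.048)[:,:2]-C0)@Rm;print(th,'dish',cv2.fitEllipse((p*1000).astype(np.float32)))
k=big(((g>60)*255).astype('uint8'),(168,180,226,225)); p=(onplane(t,k,.033)[:,:2]-C0)@Rm;print('box',cv2.minAreaRect((p*1000).astype(np.float32)))
E
```

```text
clock: 25.43
position: [0.4964, -0.1324, 0.1215]
ee_rot: [-2.923, -1.148, 0.0]
force: [0.4, 0.1, 0.7]
width: 0.797
gripper_force: 0.0
shift [-0.0041  0.0123  0.2611] turn [-0.0004 -0.0001 -0.0009] rows>= 2.5 clock 25.43 w 0.797
110 dish ((44.25227355957031, -0.7206544876098633), (45.929664611816406, 47.14100646972656), 58.63409423828125)
125 dish ((44.00078582763672, -0.5953575372695923), (45.31325912475586, 45.96616744995117), 0.07544781267642975)
140 dish ((43.93157958984375, -0.8193808197975159), (44.01469039916992, 44.529640197753906), 172.54676818847656)
box ((44.68455505371094, -0.55023193359375), (52.794227600097656, 82.76004791259766), 0.3001023530960083)
```

Dish at (44.1, -0.7) and box at (44.7, -0.5) mm, so the dish is centred to under 1 mm. Now the pot.

```bash
python3 -m creep '[[-0.004,0.012,0.03,0,0,0],[0,0,0.06,0,0,0],[0,0,0.06,0,0,0],[0,0,0.05,0,0,0],[0,0,0.04,0,0,0],[0,0,0.02,0,0,0],[0,0,0,0,0,0],[0,0,0,0,0,0]]';  python3 -m creep '[[0,0,0,0,0,0],[0,0,0,0,0,0],[0,0,0,0,0,0],[0,0,0,0,0,0],[0,0,0,0,0,0],[0,0,0,0,0,0],[0,0,0,0,0,0],[0,0,0,0,0,0],[0,0,0,0,0,0]]' 1 12
```

```text
clock: 26.15
position: [0.499, -0.1376, 0.0176]
ee_rot: [-2.925, -1.146, -0.0]
force: [-0.0, -0.3, 1.0]
width: 0.799
gripper_force: 0.0
clock: 26.9
position: [0.4989, -0.138, 0.0177]
ee_rot: [2.925, 1.144, 0.001]
force: [-1.2, 1.0, 5.2]
width: 0.471
gripper_force: 12.0
```

```bash
python3 -m creep '[[0,0,-0.03,0,0,0],[0,0,-0.07,0,0,0],[0,0,-0.09,0,0,0],[0,0,-0.09,0,0,0],[0,0,-0.06,0,0,0],[0,0,0,0,0,0],[0,0,0,0,0,0]]';  python3 -c "
from h import *
togo(.5119,.0948,.12,.75)"
```

```text
clock: 27.48
position: [0.4993, -0.1383, 0.1545]
ee_rot: [2.924, 1.143, 0.003]
force: [-0.0, -0.8, -1.4]
width: 0.473
gripper_force: 12.0
shift [ 0.4182 -0.4071  0.0857] turn [ 0.0011 -0.0006 -0.0022] rows>= 5.7 clock 27.48 w 0.473
```

```bash
python3 -m creep '[[0.03,-0.03,0,0,0,0],[0.06,-0.06,0,0,0,-0.002],[0.07,-0.068,0,0,0,0],[0.07,-0.068,0,0,0,0],[0.07,-0.068,0,0,0,0],[0.06,-0.06,0,0,0,0],[0.038,-0.036,0.02,0,0,0],[0.02,-0.017,0.03,0,0,0],[0,0,0.035,0,0,0],[0,0,0,0,0,0],[0,0,0,0,0,0],[0,0,0,0,0,0]]';  python3 -c "
from h import *
togo(.5119,.0948,.0185,.75)"
```

```text
clock: 28.48
position: [0.5099, 0.0944, 0.119]
ee_rot: [-2.924, -1.149, 0.002]
force: [-0.2, -0.1, -1.7]
width: 0.473
gripper_force: 12.0
shift [0.0048 0.0027 0.2514] turn [-0.0003  0.0006 -0.0004] rows>= 2.4 clock 28.48 w 0.473
```

```bash
python3 -m creep '[[0.005,0.003,0.04,0,0,0],[0,0,0.06,0,0,0],[0,0,0.06,0,0,0],[0,0,0.05,0,0,0],[0,0,0.025,0,0,0],[0,0,0.014,0,0,0],[0,0,0,0,0,0],[0,0,0,0,0,0],[0,0,0,0,0,0]]';  python3 -c "
from h import *
togo(.5119,.0948,.0175,.75)"
```

```text
clock: 29.23
position: [0.5135, 0.0957, 0.021]
ee_rot: [2.923, 1.15, 0.003]
force: [1.0, 0.1, -0.6]
width: 0.473
gripper_force: 12.0
shift [-0.0045 -0.001   0.0088] turn [ 0.0005 -0.0008 -0.0001] rows>= 0.1 clock 29.23 w 0.473
```

```bash
python3 -m creep '[[-0.004,-0.001,0.005,0,0,0],[0,0,0.003,0,0,0],[0,0,0,0,0,0],[0,0,0,0,0,0]]';  python3 -m creep '[[0,0,0,0,0,0],[0,0,0,0,0,0],[0,0,0,0,0,0],[0,0,0,0,0,0],[0,0,-0.03,0,0,0],[0,0,-0.07,0,0,0],[0,0,-0.1,0,0,0],[0,0,-0.1,0,0,0],[0,0,-0.1,0,0,0],[0,0,-0.05,0,0,0],[0,0,0,0,0,0],[0,0,0,0,0,0]]' -0.6
python3 - <<'E'
from h import *
b=pickle.load(open('w2.pkl','rb'));d=pickle.load(open('w3.pkl','rb'));e=pickle.load(open('w9.pkl','rb'))
k2=blob(b,(293,78),(278,62,312,98),25);k3=blob(d,(397,75),(380,58,415,95),25)
print(cen(k2),cen(k3),tri(b,cen(k2),d,cen(k3)),onplane(b,[cen(k2)],.077),onplane(d,[cen(k3)],.077),np.ptp(onplane(d,k3,.077),0))
# amber body, body shoulder contour
hs=cv2.cvtColor(d[0],cv2.COLOR_RGB2HSV)
togo(.629,-.158,.15,.75)
E
```

```text
clock: 29.57
position: [0.5114, 0.0952, 0.0174]
ee_rot: [2.923, 1.151, 0.002]
force: [-1.3, 0.5, 5.1]
width: 0.474
gripper_force: 12.0
clock: 30.57
position: [0.5118, 0.0948, 0.1978]
ee_rot: [2.923, 1.15, 0.004]
force: [-0.1, -1.2, -0.0]
width: 0.798
gripper_force: 0.0
[292.48562622  77.525177  ] [395.64312744  76.33303833] (array([ 0.63113707, -0.15834575,  0.07075657]), np.float64(0.0002248990154511499)) [[ 0.63055053 -0.15913804  0.077     ]] [[ 0.62955333 -0.15822109  0.077     ]] [2.04511370e-02 1.68630639e-02 5.55111512e-17]
shift [-0.2164  0.662   0.1201] turn [ 0.0008 -0.001  -0.0002] rows>= 6.8 clock 30.57 w 0.798
```

```bash
python3 -m creep '[[-0.01,0.03,0,0,0,0],[-0.026,0.08,0,0,0,0],[-0.03,0.092,0,0,0,0],[-0.03,0.092,0,0,0,0],[-0.03,0.092,0,0,0,0],[-0.03,0.092,0,0,0,0],[-0.03,0.092,0.02,0,0,0],[-0.02,0.06,0.04,0,0,0],[-0.01,0.03,0.04,0,0,0],[0,0,0.02,0,0,0],[0,0,0,0,0,0],[0,0,0,0,0,0],[0,0,0,0,0,0]]';  python3 -c "
from h import *
togo(.630,-.1585,.020,.75)"
```

```text
clock: 31.65
position: [0.6278, -0.1558, 0.149]
ee_rot: [-2.922, -1.153, -0.001]
force: [1.2, 0.3, 0.4]
width: 0.798
gripper_force: 0.0
shift [-0.0007  0.0088  0.3225] turn [-0.0002 -0.0002  0.0009] rows>= 3.1 clock 31.65 w 0.798
```

```bash
python3 -m creep '[[0,0.009,0.04,0,0,0],[0,0,0.07,0,0,0],[0,0,0.07,0,0,0],[0,0,0.06,0,0,0],[0,0,0.05,0,0,0],[0,0,0.03,0,0,0],[0,0,0,0,0,0],[0,0,0,0,0,0],[0,0,0,0,0,0]]';  python3 -m creep '[[0,0,0,0,0,0],[0,0,0,0,0,0],[0,0,0,0,0,0],[0,0,0,0,0,0],[0,0,0,0,0,0],[0,0,0,0,0,0],[0,0,0,0,0,0],[0,0,0,0,0,0],[0,0,0,0,0,0]]' 1 12
```

```text
clock: 32.4
position: [0.6315, -0.1597, 0.0224]
ee_rot: [2.922, 1.151, 0.003]
force: [0.7, 0.1, 0.2]
width: 0.796
gripper_force: 0.0
clock: 33.15
position: [0.6303, -0.1599, 0.0206]
ee_rot: [-2.923, -1.15, 0.0]
force: [-0.4, 0.3, 0.8]
width: 0.35
gripper_force: 12.0
```

```bash
python3 -m creep '[[0,0,-0.03,0,0,0],[0,0,-0.07,0,0,0],[0,0,-0.1,0,0,0],[0,0,-0.1,0,0,0],[0,0,-0.06,0,0,0],[0,0,0,0,0,0],[0,0,0,0,0,0]]';  python3 -c "
from h import *
togo(.4537,.317,.15,.75)"
```

```text
clock: 33.73
position: [0.6314, -0.1601, 0.1673]
ee_rot: [2.921, 1.15, 0.005]
force: [0.7, -0.3, -1.4]
width: 0.356
gripper_force: 12.0
shift [ 0.4877 -1.1757  0.0404] turn [ 0.0016 -0.0011 -0.0001] rows>= 12.2 clock 33.73 w 0.356
```

```bash
python3 -m creep '[[0.014,-0.033,0,0,0,0],[0.028,-0.068,0,0,0,0],[0.037,-0.09,0,0,0,0],[0.037,-0.09,0,0,0,0],[0.037,-0.09,0,0,0,0],[0.037,-0.09,0,0,0,0],[0.037,-0.09,0,0,0,0],[0.037,-0.09,0,0,0,0],[0.037,-0.09,0,0,0,0],[0.037,-0.09,0,0,0,0],[0.037,-0.09,0,0,0,0],[0.037,-0.09,0,0,0,0],[0.037,-0.09,0,0,0,0],[0.028,-0.068,0.02,0,0,0],[0.014,-0.033,0.02,0,0,0],[0,0,0,0,0,0],[0,0,0,0,0,0],[0,0,0,0,0,0]]';  python3 -c "
from h import *
togo(.4537,.317,.0220,.75)"
```

```text
clock: 35.23
position: [0.4485, 0.3216, 0.1478]
ee_rot: [2.922, 1.15, -0.003]
force: [1.3, -0.3, -0.9]
width: 0.353
gripper_force: 12.0
shift [0.0023 0.0171 0.3146] turn [ 0.0002  0.0011 -0.0002] rows>= 3.0 clock 35.23 w 0.353
```

```bash
python3 -m creep '[[0.002,0.017,0.03,0,0,0],[0,0,0.07,0,0,0],[0,0,0.07,0,0,0],[0,0,0.06,0,0,0],[0,0,0.045,0,0,0],[0,0,0.025,0,0,0],[0,0,0.01,0,0,0],[0,0,0,0,0,0],[0,0,0,0,0,0]]';  python3 -c "
from h import *
togo(.4537,.317,.0205,.75)"
```

```text
clock: 35.98
position: [0.4549, 0.3183, 0.0253]
ee_rot: [-2.924, -1.149, -0.001]
force: [-1.2, 0.9, -1.4]
width: 0.352
gripper_force: 12.0
shift [-0.0045  0.0003  0.0119] turn [ 0.0001 -0.0004 -0.0004] rows>= 0.1 clock 35.98 w 0.352
```

```bash
python3 -m creep '[[-0.004,0,0.005,0,0,0],[0,0,0.004,0,0,0],[0,0,0.002,0,0,0],[0,0,0,0,0,0],[0,0,0,0,0,0]]';  python3 -m creep '[[0,0,0,0,0,0],[0,0,0,0,0,0],[0,0,0,0,0,0],[0,0,0,0,0,0],[0,0,-0.03,0,0,0],[0,0,-0.07,0,0,0],[0,0,-0.1,0,0,0],[0,0,-0.1,0,0,0],[0,0,-0.1,0,0,0],[0,0,-0.05,0,0,0],[0,0,0,0,0,0]]' -0.6
python3 -m creep '[[0,0.05,0,0,0,0],[0,0.09,0,0,0,0],[0,0.09,0,0,0,0],[0,0.09,0,0,0,0],[0,0.09,0,0,0,0],[-0.03,0.09,0,0,0,0],[-0.05,0.09,0,0,0,0],[-0.05,0.09,0,0,0,0],[-0.05,0.09,0,0,0,0],[-0.05,0.09,0,0,0,0],[-0.05,0.09,0,0,0,0],[-0.05,0.09,0,0,0,0],[-0.05,0.05,0,0,0,0],[0,0,0,0,0,0],[0,0,0,0,0,0],[0,0,0,0,0,0]]'
python3 - <<'E'
from h import *
t=fixed('top');s=fixed('scene')
cv2.imwrite('pics/end.png',np.hstack([cv2.resize(t[0][150:300,120:300],(480,400)),cv2.resize(s[0][140:300,330:500],(320,400))])[:,:,::-1])
C0=np.array([.5227,.2166]);y=.2583;Rm=np.array([[np.cos(y),-np.sin(y)],[np.sin(y),np.cos(y)]])
pickle.dump((t,s),open('end.pkl','wb'))
def pr(c,p):
    q=c[1]@c[2].T@(np.array(p)-c[3]);return (q[:2]/q[2]).round(1)
for n,m,z in(('pot',(-.0415,-.115),.063),('bottle',(-.0405,.115),.077)):
    p=np.r_[C0+Rm@np.array(m),z];print(n,'expected top px',pr(t,p),'scene',pr(s,p))
E
```

```text
clock: 36.4
position: [0.4533, 0.3174, 0.0206]
ee_rot: [-2.923, -1.151, -0.001]
force: [-0.3, -0.6, 1.0]
width: 0.355
gripper_force: 12.0
clock: 37.32
position: [0.455, 0.3196, 0.2066]
ee_rot: [-2.921, -1.15, -0.014]
force: [1.2, 0.4, 0.2]
width: 0.801
gripper_force: 0.0
clock: 38.65
position: [0.6386, -0.1044, 0.2002]
ee_rot: [-2.922, -1.151, 0.0]
force: [0.6, 0.0, 0.7]
width: 0.798
gripper_force: 0.0
pot expected top px [256.5 225.7] scene [375.4 196.8]
bottle expected top px [149.  254.9] scene [473.9 211.2]
```

View pics/end.png

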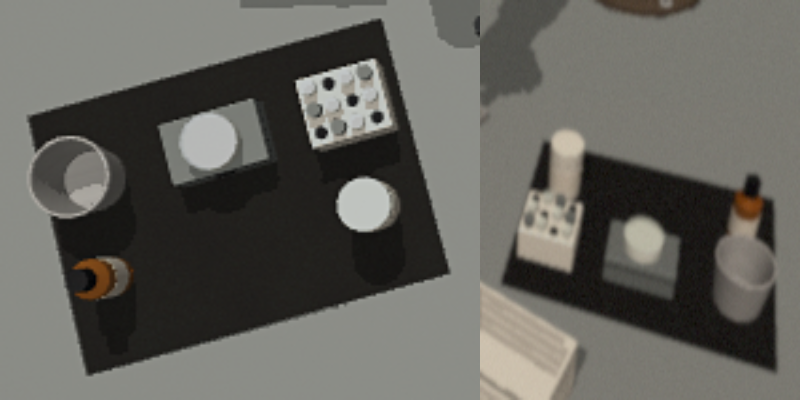

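Everything stands in place: box with dish at (209,142), pot at (365,205), bottle cap at (80,280), beaker at (70,177), all upright. One numeric check before handing in.

```bash
python3 - <<'E'
from h import *
t,s=pickle.load(open('end.pkl','rb'));C0=np.array([.5227,.2166]);y=.2583;Rm=np.array([[np.cos(y),-np.sin(y)],[np.sin(y),np.cos(y)]])
g=cv2.cvtColor(t[0],cv2.COLOR_RGB2GRAY)
M=lambda k,z:((onplane(t,k,z)[:,:2]-C0)@Rm*1000).astype(np.float32)
k=big(((g>100)*255).astype('uint8'),(238,208,276,250));e=cen(k)
print('pot',M([cv2.minEnclosingCircle(k.astype(np.float32))[0]],.063),M([e],.063))
k=big(((g>120)*255).astype('uint8'),(175,182,224,224));print('dish',cv2.fitEllipse(M(k,.048)))
k=big(((g>60)*255).astype('uint8'),(168,180,226,225));print('box',cv2.minAreaRect(M(k,.033)))
h=cv2.cvtColor(t[0],cv2.COLOR_RGB2HSV);m=((h[:,:,1]>150)&(h[:,:,2]>70)).astype('uint8')*255
k=big(m,(140,240,175,270));print('bottle body',M([cv2.minEnclosingCircle(k.astype(np.float32))[0]],.052))
E
```

```text
pot [[ -42.436646 -115.913826]] [[ -42.47855 -114.95769]]
dish ((43.3127555847168, -2.275763988494873), (54.9532585144043, 88.4850845336914), 0.7509145140647888)
box ((44.65589141845703, -0.3597755432128906), (53.41358947753906, 83.41442108154297), 0.34916388988494873)
bottle body [[-39.392673 116.58027 ]]
```

```bash
python3 -c "
from cell import arm
print(arm.sign_off())"
```

```text
the job is handed in; nothing more can be done
None
```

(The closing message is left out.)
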